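# Press the bearing block home into the drilling jig's corner and hold it

### The job

Get the dark steel bearing block ready for drilling: set it down flat across both rails of the drilling jig, not yet touching either fence, with its long side along the long fence. Then push it into the corner until it lies flush against both fences at once, and finish while still holding it pressed there against both - do not let go. Leave the screwdriver, the pliers and the loupe where they lie.

Things in the scene. Friction and masses are not known exactly. Their poses are not given: they have to be found in the camera images.
- block_centre (a point): Middle of the bearing block in plan, 37 mm above its underside (block 60 mm high): one loose dark steel part, symmetric end for end and side for side. x = along its foot's 76 mm, y = across its 44 mm, z = up. Starts upright on the bench (z = 0), left of the vice. Grip its 28 mm thick housing along y, 18 to 55 mm above the underside.
- block: The same block, about 0.35 kg (varies), same axes; origin at the centre of its underside. Foot: flat plate 76 (x) x 44 (y) x 14 mm high with a bolt hole near each end. On its middle stands the housing, 46 (x) x 28 (y) mm, with a half-round top and a round brass bush in each flat side.
- jig_corner (a point): Where the planes of the jig's two fence faces meet, at rail-top height (28 mm above the bench). z up; end fence's face looks to -x, side fence's to -y. Jig: aluminium plate 170x140x12 mm fixed to the bench, its middle at x -55, y -40 mm from here. Block when home: long side along x, its middle at x -38, y -22 mm, its centre point 37 mm above the rail tops.
- rail_far: The rail nearer the end fence: steel bar 8 mm wide, 16 mm high on the plate, 88 mm long along the jig's y; its centre line is 20 mm from the end fence's face. It starts 1 mm from the side fence's face and runs 88 mm away from it. The origin is under its middle.
- rail_near: The second rail, the same and parallel, its centre line 58 mm from the end fence's face (38 mm from the other rail). Origin under its middle.
- side_fence: The long fence: steel bar 100 mm along the jig's x, 12 mm thick, its top 10 mm above the rail tops (so lower than the top of the block's foot). Fixed. Origin under its middle.
- end_fence: The short fence: steel bar 70 mm along the jig's y, 12 mm thick, the same height, square to the side fence; a small relief gap is left between them at the corner. Fixed. The steel rubs strongly on rails and fences (friction coefficient about 0.5 to 0.7), so a force felt while sliding need not be a fence. Origin under its middle.
- pliers_red: Bystander, leave alone: small pliers lying flat, 145x52x11, at the front right, beyond the vice (mm). Origin under its centre.
- screwdriver_small: Bystander, leave alone: small screwdriver, 140 long and 16 thick, lying between the block and the grinder (mm). Origin under its centre.
- loupe: Bystander, leave alone: eye loupe, short round tube 34 wide and 26 high, left of the block (mm). Origin under its centre.
Mind the look-alikes: they are no part of the job. Leave any white look-alike of the block alone.

How it is judged:
By the outcome, as a careful person would: the job done as asked, in the order asked, and still so for the second after the job is handed in, while the arm keeps its last pose, push and grip.
It also fails if it takes over 58 s, if anything falls off the work surface, if the arm or the gripper's body presses on something with over 40 N, if the wrist force passes 120 N, or if a joint passes its speed limit or range.

### The arm

A 6-joint arm with a two-finger parallel gripper is mounted at the origin on a cart in front of the work surface, level with it; the furniture and walls round the work are solid. World frame = base frame: x ahead of the robot, y to its left, z up, the work surface at z = 0. Lengths are in m, angles in rad, forces in N, time in s.
With the tool pointing down it reaches from about 0.25 to 0.775 m from the base axis. Payload 4 kg.
Tool frame: the origin (TCP) lies at the very end of the fingers, on their centre line; the grasp point (between the pads) lies 19 mm behind it; z points along the fingers, y is the line along which they close (so a half turn about z gives the same grasp; the last joint's range is limited). The gripper opens to 94 mm and grips with 3 to 60 N. Pads are 16 mm wide; open, the fingers measure 119 mm over their backs; the gripper's body (75 mm by 177 mm) begins 78 mm behind the grasp point.
Start: joints at [-1.293, 0.087, 1.371, -0, 1.684, -0.103], TCP at [0.204, -0.511, 0.206] pointing down, gripper open.
Joint ranges: [-3.1, 3.1], [-0.76, 2.03], [0.27, 2.55], [-1.08, 4.22], [0.17, 2.65], [-2.57, 2.57]. Speed limits (rad/s): [2.79, 2.79, 3.14, 3.14, 3.14, 3.14].

### API

Orientations are given as [roll, pitch, yaw] about the fixed x, y, z axes, in that order (R = Rz(yaw) Ry(pitch) Rx(roll)).
In Python, from bench import robot gives the robot as it stands. The module is installed in compiled form; this text tells all that it offers.
- The arm moves only by the tool move_arm, never from a script. Its argument "deltas" is one flat list of numbers, 7 for each row, row after row: the turn, a rotation vector about the tool's x, y, z in rad, then the shift along the tool's x, y, z in cm, then the closure, from -1 (fully open) to 1 (shut). A call has 1 to 8 rows; each row is the pose to reach, as a shift and turn from the pose commanded when the call began, along the tool's axes at that moment; what a row does not reach only later rows make up. A row lasts 1/10 s, in which the tool goes at most 50 mm and 8.59 degrees, less where a joint would pass 70% of its speed; a pose out of reach is approached as far as the arm can. A call with a gripper value outside its range is refused whole. The fingers move at their own pace and stop on an object; the grip force is fixed at half the most. Time passes only in rows, so rows that repeat a pose let the fingers close. It gives the time, the measured TCP pose, the force, the opening and the grip force at its end, in the units of the state.
- robot.get_obs(): the state, without advancing time (a new reading comes with each control period).
- robot.snapshot(name): name is "scene" or "top"; returns a dict with "image" (480x640x3 uint8, red, green, blue), "depth" (480x640 float32, m along the optical axis (not along the pixel's ray), 0 where there is no reading), "fov_y" (degrees; the focal length in pixels is half the picture's height over the tangent of half this angle, whatever the lens; pixels are square), "cx", "cy" (the principal point, pixels), "origin" and "orientation" of the camera in the world. Camera axes: x right, y up, looking along -z (the intrinsics and any distortion apply to the point x, -y, -z); pixel columns grow to the right and rows downward; lengths in m; the calibration is good to about 2 mm. A picture is of the moment at which its call begins.
- robot.close_job(): hands the job in; it is judged then, once.
The state is a dict: "time": time; "joint_positions": joint angles; "qvel": joint speeds; "joint_torque": joint torques, N m; "tool_pos": TCP position; "ee_rot": TCP orientation; "wrist_force": force on the tool from outside, world axes, zero at the start; "wrist_torque": the same for the moment, N m; "width": finger opening in m; "finger_force": force on a finger pad.
Only numpy, scipy, OpenCV 4.12 (cv2) and the standard library are available. Lean on these libraries where they do the work, as an engineer would, in place of code of your own. Each camera call takes 0.05 s, during which the arm holds its last target. There are 200 camera calls.

## Working session

There is one attempt and no reset: what is moved stays moved. The work goes in short steps, Python scripts to look and compute and a tool call to move; the robot and the scene stay as the last step left them, time stands still between calls to the robot, and variables do not carry over. Pictures are saved under pics/ and viewed, at most 10 in all, crops included, and the job is handed in when it is done.

Besides the shell and the picture viewer there is one more tool, called after "Request:" as name(argument=value, ...), one argument or row to a line, values as JSON. move_arm: Moves the arm, as the interface text tells. Its arguments: {"type":"object","properties":{"deltas":{"type":"array","items":{"type":"number"}}},"required":["deltas"]}

```bash
mkdir -p pics; cat > h.py <<'E'
import numpy as np, cv2
from scipy.spatial.transform import Rotation as R
from bench import robot
def snap(n):
    s=robot.snapshot(n); np.savez(f'{n}.npz',**{k:np.asarray(v) for k,v in s.items()}); return s
def rot(o):
    o=np.asarray(o,float)
    return o if o.shape==(3,3) else (R.from_euler('xyz',o) if o.size==3 else R.from_quat(o)).as_matrix()
def cloud(s):
    f=240/np.tan(np.radians(float(s['fov_y']))/2); d=np.asarray(s['depth'],float)
    v,u=np.mgrid[:480,:640]
    p=np.stack([(u-float(s['cx']))/f*d,-(v-float(s['cy']))/f*d,-d],-1)
    return p@rot(s['orientation']).T+np.asarray(s['origin'])
E
python3 - <<'E'
from h import *
for n in('scene','top'):
    s=snap(n); cv2.imwrite(f'pics/{n}1.png',s['image'][...,::-1])
    print(n,{k:v for k,v in s.items() if k not in('image','depth')}); c=cloud(s); print(c[240,320],(s['depth']>0).mean())
print(robot.get_obs())
E
```

```text
scene {'fov_y': 54.45276738762827, 'cx': 311.8090744965291, 'cy': 241.228036733893, 'origin': array([0.09035711, 0.75913695, 0.65971153]), 'orientation': array([ 0.96189348,  0.02285841, -2.61634265])}
[ 5.62594702e-01 -6.61483549e-02  1.31822641e-04] 0.99619140625
top {'fov_y': 52.660609131121106, 'cx': 308.373401948456, 'cy': 237.74306318220823, 'origin': array([ 0.46917073, -0.00273996,  0.99206953]), 'orientation': array([ 0.09087894, -0.00711872, -1.578845  ])}
[ 0.55457802 -0.03432847  0.00129541] 0.9961555989583334
{'time': 0.1, 'joint_positions': array([-1.29311311e+00,  8.78680039e-02,  1.37207070e+00, -3.16681729e-05,
        1.68359147e+00, -1.03128312e-01]), 'qvel': array([-0.00029323, -0.00075478, -0.00242722,  0.0010292 ,  0.00219486,
       -0.00071994]), 'joint_torque': array([ 2.59551634e-03, -3.41254342e+01, -3.03301764e+01,  7.20845908e-02,
        3.04400269e-02, -9.52894220e-05]), 'tool_pos': array([ 0.20425845, -0.51014416,  0.20444482]), 'ee_rot': array([-3.13966219e+00, -1.68152496e-04,  3.80807829e-01]), 'wrist_force': array([-0.01460573,  0.23451786, -0.8291308 ]), 'wrist_torque': array([ 0.01223799, -0.02692758,  0.03312454]), 'finger_force': 0.0, 'width': 0.09392133589435982}
```

View pics/scene1.png

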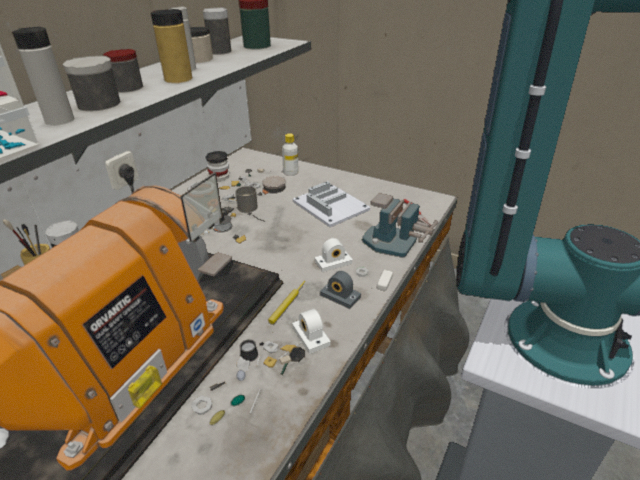

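View pics/top1.png

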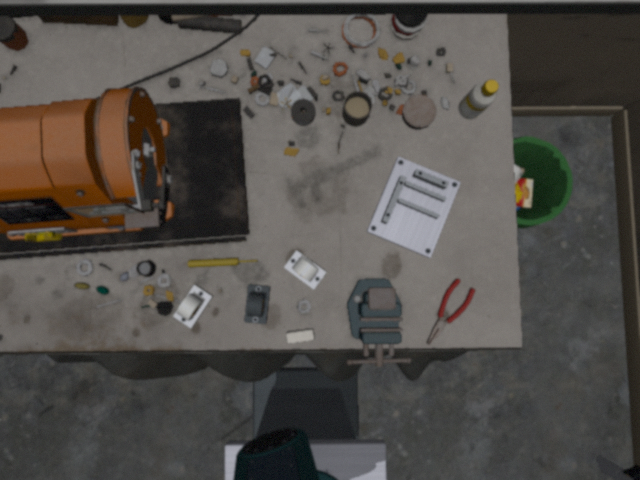

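The dark block is at scene (341,288) / top (257,304). It could be mistaken for the white look-alikes at top (305,268) and (191,305), the grey vice at (376,310), or the loupe at (147,268). I choose the dark one. The jig is at top (415,207), with its corner near (406,172). Next I take one close crop and the depth measurements.

```bash
python3 - <<'E'
from h import *
t=np.load('top.npz');s=np.load('scene.npz')
a=cv2.resize(t['image'][150:330,225:485,::-1],None,fx=3,fy=3,interpolation=cv2.INTER_CUBIC)
cv2.imwrite('pics/crop_top.png',a)
ct,cs=cloud(t),cloud(s)
# top-view: block region, dark & height
for nm,c,(u0,u1,v0,v1) in(('top',ct,(235,280,275,335)),('scene',cs,(310,370,262,312))):
    p=c[v0:v1,u0:u1].reshape(-1,3)
    for lo,hi in((.009,.018),(.025,.065),(.050,.07)):
        q=p[(p[:,2]>lo)&(p[:,2]<hi)]
        if len(q)>5:
            r=cv2.minAreaRect((q[:,:2]*1000).astype(np.float32)); print(nm,lo,hi,len(q),np.round(np.median(q,0),4),r)
    print('zmax',np.sort(p[:,2])[-5:])
for nm,c,(u0,u1,v0,v1) in(('top',ct,(362,465,150,260)),('scene',cs,(290,372,175,225))):
    p=c[v0:v1,u0:u1].reshape(-1,3)
    print(nm,np.histogram(p[:,2],bins=np.arange(-.004,.05,.004)))
    for lo,hi in((.007,.017),(.024,.032),(.033,.045)):
        q=p[(p[:,2]>lo)&(p[:,2]<hi)]
        if len(q)>5: print(nm,lo,len(q),np.round(np.median(q,0),4),cv2.minAreaRect((q[:,:2]*1000).astype(np.float32)))
E
```

```text
top 0.009 0.018 445 [0.4297 0.0893 0.0145] ((426.9469909667969, 94.11717224121094), (44.06071090698242, 75.9786605834961), 83.52721405029297)
top 0.025 0.065 381 [0.4281 0.0928 0.0562] ((427.0755920410156, 93.90570831298828), (28.47347068786621, 45.505615234375), 83.89247131347656)
top 0.05 0.07 299 [0.4263 0.0944 0.0578] ((426.7924499511719, 93.9082260131836), (28.009523391723633, 38.964839935302734), 85.02278137207031)
zmax [0.99206953 0.99206953 0.99206953 0.99206953 0.99206953]
scene 0.009 0.018 425 [0.4292 0.103  0.0131] ((441.7680969238281, 68.38484954833984), (82.90505981445312, 145.65272521972656), 33.22891616821289)
scene 0.025 0.065 452 [0.4185 0.1081 0.0483] ((430.6031494140625, 147.37252807617188), (136.9625701904297, 47.30305480957031), 81.89315795898438)
scene 0.05 0.07 205 [0.4203 0.1027 0.0567] ((425.32269287109375, 148.98861694335938), (136.59033203125, 35.687171936035156), 86.60515594482422)
zmax [0.65971153 0.65971153 0.65971153 0.65971153 0.65971153]
top (array([1792, 3600,  267, 1334, 2955,  240,   74,  177,  258,   70,  368,
        124,    1]), array([-0.004,  
[... 507 characters left out ...]
6900787353516), 66.82027435302734)
scene (array([1606,  612,  103,  750,  304,  115,  106,  167,   72,   92,  112,
          5,    0]), array([-0.004,  0.   ,  0.004,  0.008,  0.012,  0.016,  0.02 ,  0.024,
        0.028,  0.032,  0.036,  0.04 ,  0.044,  0.048]))
scene 0.007 1114 [ 0.5877 -0.2081  0.0112] ((619.0034790039062, -223.50228881835938), (142.28033447265625, 173.83326721191406), 66.35869598388672)
scene 0.024 239 [ 0.6392 -0.2283  0.0269] ((623.858642578125, -224.90724182128906), (106.72201538085938, 124.81651306152344), 67.73468017578125)
scene 0.033 196 [ 0.6562 -0.1912  0.0365] ((647.7883911132812, -207.84152221679688), (65.50965118408203, 154.7399444580078), 30.554744720458984)
```

View pics/crop_top.png

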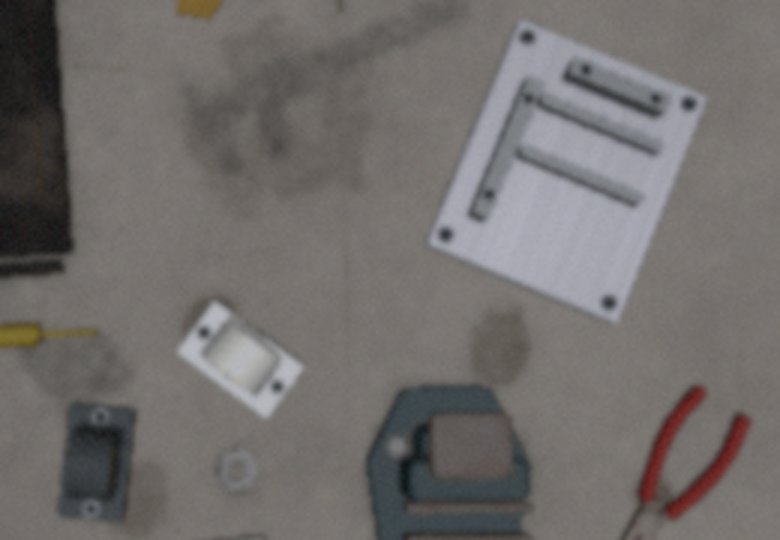

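The crop shows the dark block upright at crop (97,460), with the white look-alike at (240,355) left alone. The jig's side fence is at (505,150), its end fence at (615,85), and its rails at (595,125) and (580,175). Measured sizes of 44x76, 28x46 and 142x171 match the text.

```bash
cat >> h.py <<'E'
CORNER=np.array([.6888,-.2113,.028]); JY=np.radians(-23.25)
def jig(x,y,z): return CORNER+R.from_euler('z',JY).apply([x,y,z])
def tojig(p): return R.from_euler('z',JY).inv().apply(np.asarray(p)-CORNER)
def delta(pos,yaw,o=None):
    o=o or robot.get_obs(); A=R.from_euler('xyz',o['ee_rot']); B=R.from_euler('xyz',[np.pi,0,yaw])
    print('turn',np.round((A.inv()*B).as_rotvec(),4),'shift cm',np.round(A.inv().apply(np.asarray(pos)-o['tool_pos'])*100,2))
def st():
    o=robot.get_obs(); print({k:np.round(o[k],4) for k in('time','tool_pos','ee_rot','wrist_force','wrist_torque','width','finger_force')}); return o
E
python3 - <<'E'
from h import *
for n,(u0,u1,v0,v1) in(('top',(362,465,150,260)),('scene',(290,372,175,225))):
    c=cloud(np.load(n+'.npz'))[v0:v1,u0:u1].reshape(-1,3); j=tojig(c)*1000
    f=j[(j[:,2]>6)&(j[:,2]<16)]
    e=f[(f[:,0]>-4)&(f[:,1]<-15)]; s=f[(f[:,1]>-4)&(f[:,0]<-15)]
    print(n,'end x',np.percentile(e[:,0],[3,50,97]),'y',np.percentile(e[:,1],[2,98]),'side y',np.percentile(s[:,1],[3,50,97]),'x',np.percentile(s[:,0],[2,98]), np.median(f[:,2]))
    r=j[(j[:,2]>-4)&(j[:,2]<3)&(j[:,1]<-10)&(j[:,1]>-80)]
    for x in(-20,-58):
        q=r[abs(r[:,0]-x)<9]; print(x,len(q),np.percentile(q[:,0],[5,50,95]),np.median(q[:,2]), np.polyfit(q[:,1],q[:,0],1)[0])
delta([.427,.094,.19],-.11)
E
```

```text
top end x [-0.72022215  4.736214   11.03935526] y [-81.079574   -16.46881736] side y [-0.12729378  5.82206256 11.44041256] x [-110.28381635  -16.98974459] 10.837281852656558
-20 142 [-24.69210133 -21.32197028 -16.58173911] 0.14067377690271318 0.008225872712441587
-58 141 [-62.33182024 -58.76160138 -54.66147781] 0.5054121815941913 -0.002543122776496962
scene end x [-3.40922801  2.10095643  9.1441643 ] y [-80.69364084 -16.20935989] side y [ 1.55854766  8.68434198 14.17957377] x [-115.79340785  -20.73091301] 8.794936476143791
-20 45 [-28.21750155 -25.85921805 -20.00450744] -1.3775752792172005 0.010519718430776755
-58 47 [-65.96996942 -62.87568576 -57.95512427] -1.2239299338706358 -0.0042017145864381485
turn [-1.900e-03  3.000e-04  4.908e-01] shift cm [ 43.13 -47.81   1.54]
```

Request:
move_arm(
  deltas=[0,0,0.49,43.1,-47.8,1.0,-1,0,0,0.49,43.1,-47.8,1.0,-1,0,0,0.49,43.1,-47.8,1.0,-1,0,0,0.49,43.1,-47.8,1.0,-1,0,0,0.49,43.1,-47.8,1.0,-1,0,0,0.49,43.1,-47.8,1.0,-1,0,0,0.49,43.1,-47.8,1.0,-1,0,0,0.49,43.1,-47.8,1.0,-1],
)

```text
time: 0.9
tool_pos: [0.3421, -0.1349, 0.199]
ee_rot: [3.141, -0.0, -0.11]
wrist_force: [0.7, -0.9, 0.3]
width: 0.094
finger_force: 0.0
```

```bash
python3 - <<'E'
from h import *
st(); delta([.427,.094,.12],-.11)
E
```

```text
{'time': np.float64(0.9), 'tool_pos': array([ 0.3421, -0.1349,  0.199 ]), 'ee_rot': array([ 3.1415e+00, -3.0000e-04, -1.1000e-01]), 'wrist_force': array([ 0.7031, -0.9083,  0.3349]), 'wrist_torque': array([ 0.0148, -0.0163,  0.0162]), 'width': np.float64(0.094), 'finger_force': np.float64(0.0)}
turn [ 0.0001 -0.0003  0.    ] shift cm [  5.93 -23.68   7.9 ]
```

Request:
move_arm(
  deltas=[0,0,0,5.9,-23.7,0,-1,0,0,0,5.9,-23.7,0,-1,0,0,0,5.9,-23.7,0,-1,0,0,0,5.9,-23.7,0,-1,0,0,0,5.9,-23.7,0,-1,0,0,0,5.9,-23.7,8,-1,0,0,0,5.9,-23.7,8,-1,0,0,0,5.9,-23.7,8,-1],
)

```text
time: 1.7
tool_pos: [0.4225, 0.0925, 0.1138]
ee_rot: [3.139, 0.012, -0.108]
wrist_force: [-0.3, 0.6, 0.3]
width: 0.0941
finger_force: 0.0
```

```bash
python3 - <<'E'
from h import *
o=st(); delta([.427,.094,.0195],-.11)
s=snap('scene'); cv2.imwrite('pics/s2.png',cv2.resize(s['image'][180:360,240:480,::-1],None,fx=3,fy=3))
E
```

```text
{'time': np.float64(1.7), 'tool_pos': array([0.4225, 0.0925, 0.1138]), 'ee_rot': array([ 3.1392,  0.0116, -0.1079]), 'wrist_force': array([-0.3207,  0.6259,  0.32  ]), 'wrist_torque': array([ 0.0165, -0.0124,  0.0104]), 'width': np.float64(0.0941), 'finger_force': np.float64(0.0)}
turn [0.0024 0.0116 0.0021] shift cm [ 0.54 -0.22  9.43]
```

View pics/s2.png

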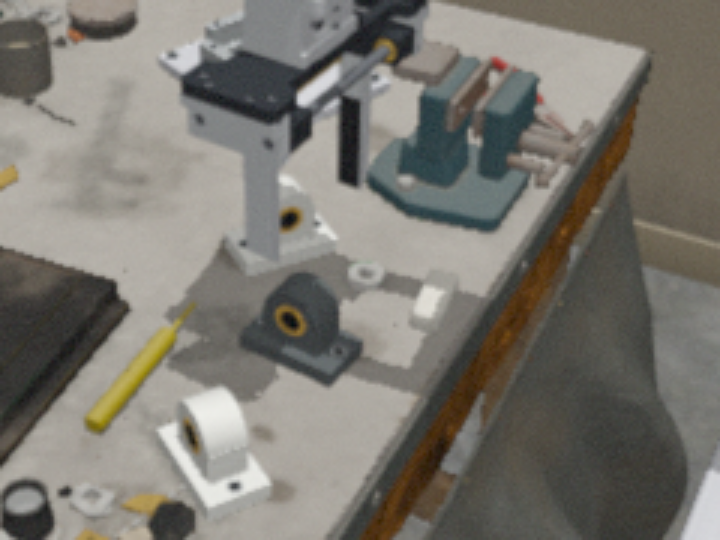

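The open gripper, fingers at crop (262,190) and (350,140), is above the dark block at (300,330). The fingers are clear of the white look-alikes at (285,230) and (215,440). I settle it, then go down.

Request:
move_arm(
  deltas=[0,0,0,0,0,0,-1,0,0,0,0,0,0,-1],
)

```text
time: 1.95
tool_pos: [0.4282, 0.0921, 0.1218]
ee_rot: [-3.141, -0.005, -0.11]
wrist_force: [0.6, -0.7, -0.3]
width: 0.0938
finger_force: 0.0
```

```bash
python3 - <<'E'
from h import *
o=st(); delta([.427,.094,.0195],-.11)
E
```

```text
{'time': np.float64(1.95), 'tool_pos': array([0.4282, 0.0921, 0.1218]), 'ee_rot': array([-3.1408, -0.0045, -0.1101]), 'wrist_force': array([ 0.6161, -0.6664, -0.2921]), 'wrist_torque': array([0.0398, 0.0128, 0.0055]), 'width': np.float64(0.0938), 'finger_force': np.float64(0.0)}
turn [-0.0008 -0.0045 -0.0001] shift cm [-0.19 -0.17 10.23]
```

Request:
move_arm(
  deltas=[0,0,0,-0.1,-0.1,2.5,-1,0,0,0,-0.1,-0.1,5,-1,0,0,0,-0.1,-0.1,7,-1,0,0,0,-0.1,-0.1,8.5,-1,0,0,0,-0.1,-0.1,9.2,-1,0,0,0,-0.1,-0.1,9.2,-1,0,0,0,-0.1,-0.1,9.2,-1,0,0,0,-0.1,-0.1,9.2,-1],
)

```text
time: 2.75
tool_pos: [0.427, 0.0935, 0.0287]
ee_rot: [-3.141, -0.003, -0.109]
wrist_force: [0.4, 0.3, -0.0]
width: 0.094
finger_force: 0.0
```

```bash
python3 - <<'E'
from h import *
o=st(); delta([.427,.094,.0195],-.11)
E
```

```text
{'time': np.float64(2.75), 'tool_pos': array([0.427 , 0.0935, 0.0287]), 'ee_rot': array([-3.1411e+00, -2.8000e-03, -1.0940e-01]), 'wrist_force': array([ 0.3805,  0.2521, -0.0396]), 'wrist_torque': array([ 0.0306, -0.0644,  0.0369]), 'width': np.float64(0.094), 'finger_force': np.float64(0.0)}
turn [-0.0005 -0.0028  0.0006] shift cm [-0.   -0.05  0.92]
```

Request:
move_arm(
  deltas=[0,0,0,0,0,0.5,-1,0,0,0,0,0,0.9,-1,0,0,0,0,0,0.9,-1,0,0,0,0,0,0.9,1,0,0,0,0,0,0.9,1,0,0,0,0,0,0.9,1,0,0,0,0,0,0.9,1,0,0,0,0,0,0.9,1],
)

```text
time: 3.55
tool_pos: [0.4258, 0.0934, 0.0184]
ee_rot: [3.142, -0.0, -0.109]
wrist_force: [-0.3, 0.0, 0.2]
width: 0.0576
finger_force: 0.0
```

Request:
move_arm(
  deltas=[0,0,0,0,0,0,1,0,0,0,0,0,0,1,0,0,0,0,0,0,1,0,0,0,0,0,0,1],
)

```text
time: 3.95
tool_pos: [0.4259, 0.0937, 0.0183]
ee_rot: [-3.141, -0.0, -0.109]
wrist_force: [0.0, 1.5, -0.6]
width: 0.0277
finger_force: 30.0
```

```bash
python3 - <<'E'
from h import *
o=st()
E
```

```text
{'time': np.float64(3.95), 'tool_pos': array([0.4259, 0.0937, 0.0183]), 'ee_rot': array([-3.141e+00, -3.000e-04, -1.093e-01]), 'wrist_force': array([ 0.0309,  1.4729, -0.6484]), 'wrist_torque': array([ 0.2823, -0.0144,  0.0189]), 'width': np.float64(0.0277), 'finger_force': np.float64(30.0001)}
```

Request:
move_arm(
  deltas=[0,0,0,0,0,-1,1,0,0,0,0,0,-3,1,0,0,0,0,0,-6,1,0,0,0,0,0,-9,1,0,0,0,0,0,-12,1,0,0,0,0,0,-14,1,0,0,0,0,0,-14,1,0,0,0,0,0,-14,1],
)

```text
time: 4.75
tool_pos: [0.4253, 0.0934, 0.1577]
ee_rot: [3.141, 0.001, -0.109]
wrist_force: [-0.2, 0.1, -4.0]
width: 0.0277
finger_force: 30.0
```

```bash
python3 - <<'E'
from h import *
o=st(); t=jig(-38-11,-22-11,0); print(t); delta([t[0],t[1],o['tool_pos'][2]],JY)
s=snap('top'); cv2.imwrite('pics/t3.png',cv2.resize(s['image'][180:360,150:470,::-1],None,fx=2,fy=2))
p=cloud(s)[230:330,215:290].reshape(-1,3)
E
```

```text
{'time': np.float64(4.75), 'tool_pos': array([0.4253, 0.0934, 0.1577]), 'ee_rot': array([ 3.1413e+00,  7.0000e-04, -1.0920e-01]), 'wrist_force': array([-0.1831,  0.147 , -4.0203]), 'wrist_torque': array([-0.007 ,  0.0017,  0.0143]), 'width': np.float64(0.0277), 'finger_force': np.float64(29.9993)}
[-5.73585166e+01 -1.11889610e+01  2.80000000e-02]
turn [0.0004 0.0006 0.2966] shift cm [-5.62096e+03  1.75139e+03  4.54000e+00]
```

```bash
python3 - <<'E'
from h import *
o=st(); t=jig(-.049,-.033,0); print(t); delta([t[0],t[1],.1577],JY)
E
```

```text
{'time': np.float64(4.8), 'tool_pos': array([0.4247, 0.0933, 0.1567]), 'ee_rot': array([ 3.1409e+00,  2.8000e-03, -1.0920e-01]), 'wrist_force': array([-0.078 ,  0.0953, -3.7478]), 'wrist_torque': array([0.0327, 0.0919, 0.0288]), 'width': np.float64(0.028), 'finger_force': np.float64(29.9993)}
[ 0.63075268 -0.22227766  0.028     ]
turn [0.0011 0.0027 0.2966] shift cm [23.92 29.12 -0.14]
```

Request:
move_arm(
  deltas=[0,0,0.02,1.2,1.5,0,1,0,0,0.06,3.6,4.4,0,1,0,0,0.1,6,7.3,0,1,0,0,0.14,9,10.9,0,1,0,0,0.18,12,14.6,0,1,0,0,0.23,15,18.3,0,1,0,0,0.27,17.4,21.2,0,1,0,0,0.297,19,23,0,1],
)

```text
time: 5.6
tool_pos: [0.5891, -0.1584, 0.1546]
ee_rot: [3.14, 0.005, -0.41]
wrist_force: [0.7, 0.5, -3.6]
width: 0.0278
finger_force: 30.0
```

```bash
python3 - <<'E'
from h import *
o=st(); t=jig(-.049,-.033,0); print(t); delta([t[0],t[1],.10],JY)
E
```

```text
{'time': np.float64(5.6), 'tool_pos': array([ 0.5891, -0.1584,  0.1546]), 'ee_rot': array([ 3.1405,  0.0052, -0.41  ]), 'wrist_force': array([ 0.7445,  0.4701, -3.5976]), 'wrist_torque': array([ 0.0745,  0.0012, -0.032 ]), 'width': np.float64(0.0278), 'finger_force': np.float64(29.9993)}
[ 0.63075268 -0.22227766  0.028     ]
turn [ 0.0011  0.0052 -0.0042] shift cm [6.39 4.2  5.44]
```

Request:
move_arm(
  deltas=[0,0,0,1.5,1,0,1,0,0,0,3.5,2.3,0,1,0,0,0,5.2,3.4,1,1,0,0,0,6.4,4.2,3,1,0,0,0,6.4,4.2,5,1,0,0,0,6.4,4.2,5,1,0,0,0,6.4,4.2,5,1,0,0,0,6.4,4.2,5,1],
)

```text
time: 6.4
tool_pos: [0.632, -0.2196, 0.109]
ee_rot: [3.142, -0.001, -0.406]
wrist_force: [-0.5, 0.2, -3.8]
width: 0.0281
finger_force: 30.0
```

```bash
python3 - <<'E'
from h import *
o=st(); t=jig(-.049,-.033,0); delta([t[0],t[1],.028+.0183+.004],JY); print('tcp in jig mm',tojig(o['tool_pos'])*1000)
s=snap('scene'); cv2.imwrite('pics/s3.png',cv2.resize(s['image'][150:260,270:420,::-1],None,fx=5,fy=5,interpolation=cv2.INTER_CUBIC))
E
```

```text
{'time': np.float64(6.4), 'tool_pos': array([ 0.632 , -0.2196,  0.109 ]), 'ee_rot': array([ 3.1416e+00, -9.0000e-04, -4.0580e-01]), 'wrist_force': array([-0.4824,  0.1661, -3.8491]), 'wrist_torque': array([ 0.065 , -0.0074,  0.0287]), 'width': np.float64(0.0281), 'finger_force': np.float64(29.9994)}
turn [ 0.     -0.0009 -0.0001] shift cm [-0.01  0.3   5.87]
tcp in jig mm [-48.91775891 -30.02791194  80.95452899]
```

View pics/s3.png

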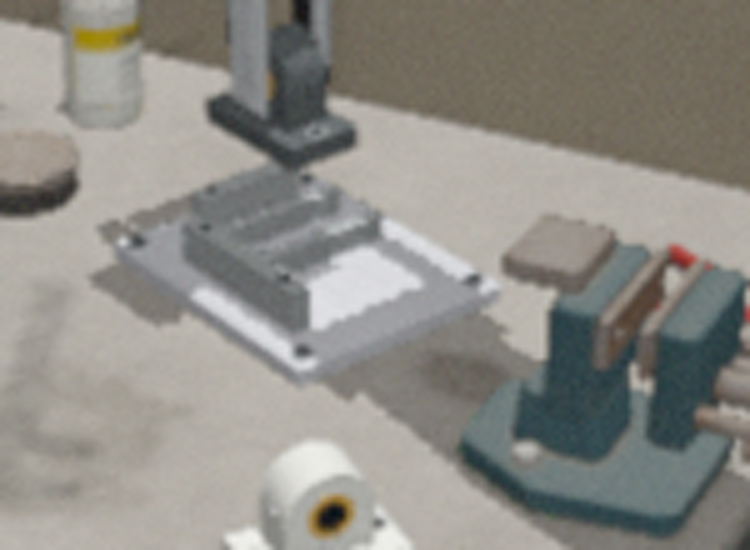

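The block is held level above the jig, its foot at crop (285,130) and the jig corner at about (195,200). I lower it to just above the rails.

Request:
move_arm(
  deltas=[0,0,0,0,0.3,1,1,0,0,0,0,0.3,2.5,1,0,0,0,0,0.3,4,1,0,0,0,0,0.3,5,1,0,0,0,0,0.3,5.4,1,0,0,0,0,0.3,5.4,1,0,0,0,0,0.3,5.4,1,0,0,0,0,0.3,5.4,1],
)

```text
time: 7.25
tool_pos: [0.6312, -0.2228, 0.0554]
ee_rot: [3.141, -0.002, -0.406]
wrist_force: [0.8, 0.2, -2.8]
width: 0.028
finger_force: 30.0
```

```bash
python3 - <<'E'
from h import *
o=st(); print('tcp in jig mm',tojig(o['tool_pos'])*1000)
for n in('top','scene'):
    j=tojig(cloud(snap(n)).reshape(-1,3))*1000
    j=j[(abs(j[:,0]+50)<60)&(abs(j[:,1]+35)<45)]
    f=j[(j[:,2]>14)&(j[:,2]<22)&(j[:,1]<-10)]
    print(n,len(f),np.percentile(f,[3,50,97],axis=0).round(1).tolist(), cv2.minAreaRect(f[:,:2].astype(np.float32)))
E
```

```text
{'time': np.float64(7.25), 'tool_pos': array([ 0.6312, -0.2228,  0.0554]), 'ee_rot': array([ 3.1414e+00, -2.0000e-03, -4.0620e-01]), 'wrist_force': array([ 0.796 ,  0.2319, -2.7804]), 'wrist_torque': array([ 0.0726, -0.0077,  0.0309]), 'width': np.float64(0.028), 'finger_force': np.float64(29.9994)}
tcp in jig mm [-48.34859895 -33.31397574  27.39286109]
top 28 [[-85.1, -18.9, 14.4], [-70.6, -13.9, 20.7], [-55.8, -11.5, 21.9]] ((-70.58137512207031, -15.193670272827148), (7.553841590881348, 29.76622200012207), 89.65139770507812)
scene 111 [[-90.4, -53.2, 14.6], [-76.2, -20.9, 19.8], [-15.4, -10.4, 21.8]] ((-52.066158294677734, -32.4185905456543), (78.30158233642578, 44.17814636230469), 0.09003086388111115)
```

Request:
move_arm(
  deltas=[0,0,0,0,0,0.4,1,0,0,0,0,0,0.7,1,0,0,0,0,0,0.7,1,0,0,0,0,0,0.8,1,0,0,0,0,0,0.8,1],
)

```text
time: 7.85
tool_pos: [0.6307, -0.2226, 0.0464]
ee_rot: [3.142, -0.0, -0.406]
wrist_force: [0.4, -0.0, -3.1]
width: 0.0282
finger_force: 30.0
```

Request:
move_arm(
  deltas=[0,0,0,0,0,0.05,1,0,0,0,0,0,0.05,1],
)

```text
time: 8.05
tool_pos: [0.6306, -0.2226, 0.0464]
ee_rot: [3.142, -0.0, -0.406]
wrist_force: [-2.2, 1.5, -0.4]
width: 0.028
finger_force: 30.0
```

Request:
move_arm(
  deltas=[0,0,0,0,0,0.05,1,0,0,0,0,0,0.05,1],
)

```text
time: 8.25
tool_pos: [0.6306, -0.2226, 0.0464]
ee_rot: [3.141, -0.001, -0.406]
wrist_force: [-1.9, 0.5, 3.2]
width: 0.0277
finger_force: 30.0
```

The block is down on both rails (Fz has reversed) and clear of the fences by about 11 mm. A quick check of the gap, then I push toward the side fence.

```bash
python3 - <<'E'
from h import *
o=st(); print('tcp in jig mm',tojig(o['tool_pos'])*1000)
s=snap('scene'); cv2.imwrite('pics/s4.png',cv2.resize(s['image'][150:260,270:420,::-1],None,fx=5,fy=5,interpolation=cv2.INTER_CUBIC))
E
```

```text
{'time': np.float64(8.25), 'tool_pos': array([ 0.6306, -0.2226,  0.0464]), 'ee_rot': array([ 3.1415e+00, -7.0000e-04, -4.0620e-01]), 'wrist_force': array([-1.9065,  0.4584,  3.1666]), 'wrist_torque': array([0.28  , 0.5184, 0.0092]), 'width': np.float64(0.0277), 'finger_force': np.float64(30.0007)}
tcp in jig mm [-48.97248622 -33.32941132  18.38766535]
```

View pics/s4.png

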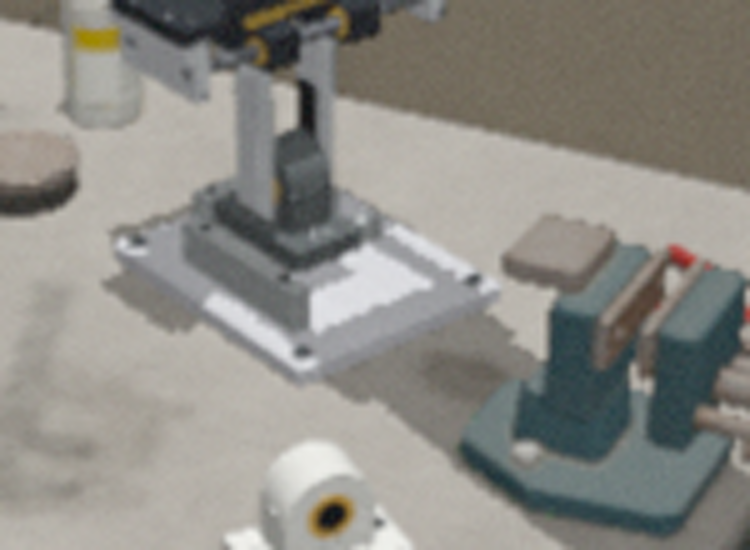

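The block sits flat across both rails, foot at crop (290,235), with a gap to the side fence at (245,270). I slide toward the side fence.

Request:
move_arm(
  deltas=[0,0,0,0,-0.2,0,1,0,0,0,0,-0.4,0,1,0,0,0,0,-0.6,0,1,0,0,0,0,-0.8,0,1,0,0,0,0,-0.8,0,1],
)

```text
time: 8.8
tool_pos: [0.6347, -0.2161, 0.0464]
ee_rot: [3.14, -0.003, -0.406]
wrist_force: [-0.5, -3.0, 5.4]
width: 0.028
finger_force: 30.0
```

```bash
cat >> h.py <<'E'
def js():
    o=robot.get_obs(); r=R.from_euler('z',JY).inv()
    print('t',round(o['time'],2),'jig mm',np.round(tojig(o['tool_pos'])*1000,2),'yaw err',round(np.degrees(o['ee_rot'][2]-JY),2),'F',np.round(r.apply(o['wrist_force']),1),'T',np.round(r.apply(o['wrist_torque']),2),o['width'])
E
python3 -c "
from h import *
js()"
```

```text
t 8.8 jig mm [-47.79 -25.75  18.39] yaw err -0.03 F [ 0.8 -3.   5.4] T [-0.68  0.12  0.03] 0.027970338938299772
```

Request:
move_arm(
  deltas=[0,0,0,0,-0.1,0,1,0,0,0,0,-0.2,0,1,0,0,0,0,-0.2,0,1],
)

```text
time: 9.1
tool_pos: [0.6355, -0.2145, 0.0464]
ee_rot: [3.14, -0.003, -0.406]
wrist_force: [-1.7, -3.1, 5.9]
width: 0.0279
finger_force: 30.0
```

```bash
python3 -c "
from h import *
js()"
```

```text
t 9.1 jig mm [-47.76 -23.96  18.41] yaw err -0.03 F [-0.3 -3.5  5.9] T [-0.75  0.1   0.03] 0.027908574632519532
```

Request:
move_arm(
  deltas=[0,0,0,0,-0.1,0,1,0,0,0,0,-0.1,0,1],
)

```text
time: 9.3
tool_pos: [0.6358, -0.2136, 0.0464]
ee_rot: [3.14, -0.003, -0.406]
wrist_force: [-1.6, -3.9, 5.4]
width: 0.0283
finger_force: 30.0
```

```bash
python3 -c "
from h import *
js()"
```

```text
t 9.3 jig mm [-47.79 -23.01  18.4 ] yaw err -0.04 F [ 0.  -4.2  5.4] T [-0.78  0.2   0.06] 0.02833568989926977
```

Request:
move_arm(
  deltas=[0,0,0,0,-0.1,0,1,0,0,0,0,-0.1,0,1],
)

```text
time: 9.5
tool_pos: [0.6361, -0.2128, 0.0464]
ee_rot: [3.14, -0.003, -0.407]
wrist_force: [-2.3, -3.8, 5.6]
width: 0.0277
finger_force: 30.0
```

```bash
python3 -c "
from h import *
js()"
```

```text
t 9.5 jig mm [-47.81 -22.15  18.4 ] yaw err -0.04 F [-0.6 -4.5  5.6] T [-0.82  0.11 -0.03] 0.027732541367934835
```

Still sliding freely (0.9 mm per mm), so I continue.

Request:
move_arm(
  deltas=[0,0,0,0,-0.1,0,1,0,0,0,0,-0.1,0,1],
)

```text
time: 9.7
tool_pos: [0.6362, -0.2127, 0.0464]
ee_rot: [3.138, -0.003, -0.407]
wrist_force: [-1.9, -6.1, 5.1]
width: 0.028
finger_force: 30.0
```

```bash
python3 -c "
from h import *
js()"
```

```text
t 9.7 jig mm [-47.79 -22.1   18.43] yaw err -0.07 F [ 0.6 -6.3  5.1] T [-1.1   0.13 -0.02] 0.02796395818936084
```

Request:
move_arm(
  deltas=[0,0,0,0,-0.1,0,1,0,0,0,0,-0.1,0,1],
)

```text
time: 9.9
tool_pos: [0.6362, -0.2127, 0.0464]
ee_rot: [3.137, -0.003, -0.407]
wrist_force: [-3.4, -7.0, 5.8]
width: 0.028
finger_force: 30.0
```

```bash
python3 -c "
from h import *
js()"
```

```text
t 9.9 jig mm [-47.81 -22.05  18.44] yaw err -0.09 F [-0.3 -7.7  5.8] T [-1.42  0.15  0.  ] 0.027998790849839746
```

Request:
move_arm(
  deltas=[0,0,0,0,-0.1,0,1,0,0,0,0,-0.1,0,1],
)

```text
time: 10.1
tool_pos: [0.6362, -0.2127, 0.0465]
ee_rot: [3.135, -0.003, -0.408]
wrist_force: [-4.4, -8.1, 5.5]
width: 0.0277
finger_force: 30.0
```

```bash
python3 -c "
from h import *
js()"
```

```text
t 10.1 jig mm [-47.77 -22.01  18.48] yaw err -0.11 F [-0.8 -9.2  5.5] T [-1.77  0.15 -0.01] 0.027741891430684257
```

Side fence contact is at y -22.1, as expected. The tool leans about 0.35°, so I correct that lean and slide along x towards the end fence.

Request:
move_arm(
  deltas=[0.004,0,0,0,0,0,1,0.007,0,0,0,0,0,1,0.007,0,0,0.2,0,0,1,0.007,0,0,0.4,0,0,1,0.007,0,0,0.6,0,0,1,0.007,0,0,0.7,0,0,1,0.007,0,0,0.7,0,0,1],
)

```text
time: 10.8
tool_pos: [0.6382, -0.2136, 0.0466]
ee_rot: [-3.142, 0.008, -0.408]
wrist_force: [-15.5, -3.8, 12.6]
width: 0.0278
finger_force: 30.0
```

```bash
python3 -c "
from h import *
js();print(robot.get_obs()['ee_rot'])"
```

```text
t 10.8 jig mm [-45.61 -22.09  18.58] yaw err -0.1 F [-12.7  -9.7  12.6] T [-2.    2.37 -0.04] 0.027841342507006595
[-3.14155468  0.00834245 -0.40760075]
```

Fx has grown as friction, not the fence: the vertical load rose to 12.6 N and x is still 7 mm short. I ease the down-force and correct the pitch.

Request:
move_arm(
  deltas=[0,0.003,0,0,0.05,-0.05,1,0,0.006,0,0,0.05,-0.1,1,0,0.006,0,0,0.05,-0.1,1],
)

```text
time: 11.1
tool_pos: [0.6388, -0.2138, 0.0464]
ee_rot: [-3.141, 0.001, -0.407]
wrist_force: [-12.1, -5.0, 8.9]
width: 0.0281
finger_force: 30.0
```

```bash
python3 -c "
from h import *
js();print(robot.get_obs()['ee_rot'])"
```

```text
t 11.1 jig mm [-44.95 -22.08  18.41] yaw err -0.1 F [-9.2 -9.4  8.9] T [-1.8   1.65 -0.01] 0.028053510804922896
[-3.14058634e+00  6.88968999e-04 -4.07491123e-01]
```

Request:
move_arm(
  deltas=[0,0,0,0,0.1,-0.05,1,0,0,0,0,0.2,-0.1,1,0,0,0,0,0.2,-0.1,1],
)

```text
time: 11.4
tool_pos: [0.6392, -0.2141, 0.0464]
ee_rot: [-3.137, -0.0, -0.407]
wrist_force: [-7.6, -1.6, 3.7]
width: 0.0279
finger_force: 30.0
```

```bash
python3 -c "
from h import *
js();print(robot.get_obs()['ee_rot'])"
```

```text
t 11.4 jig mm [-44.46 -22.18  18.43] yaw err -0.07 F [-6.3 -4.4  3.7] T [-1.14  1.18  0.01] 0.027883690598279734
[-3.13713774e+00 -1.05998113e-04 -4.06937137e-01]
```

Request:
move_arm(
  deltas=[-0.003,0,0,0.1,0,0,1,-0.003,0,0,0.2,0,0,1,-0.003,0,0,0.3,0,0,1,-0.003,0,0,0.3,0,0,1],
)

```text
time: 11.8
tool_pos: [0.6421, -0.2154, 0.0464]
ee_rot: [-3.14, -0.0, -0.407]
wrist_force: [-6.4, -2.3, 4.5]
width: 0.0279
finger_force: 30.0
```

```bash
python3 -c "
from h import *
js();print(robot.get_obs()['ee_rot'])"
```

```text
t 11.8 jig mm [-41.28 -22.16  18.4 ] yaw err -0.06 F [-5.  -4.7  4.5] T [-1.11  1.16 -0.06] 0.027948218336289937
[-3.14027394e+00 -3.21222191e-04 -4.06831838e-01]
```

Now it slides cleanly (3.2 mm). Continuing in 1 mm steps.

Request:
move_arm(
  deltas=[0,0,0,0.1,0,0,1,0,0,0,0.2,0,0,1,0,0,0,0.2,0,0,1],
)

```text
time: 12.1
tool_pos: [0.644, -0.2162, 0.0464]
ee_rot: [-3.14, -0.0, -0.407]
wrist_force: [-7.0, -2.4, 4.7]
width: 0.0279
finger_force: 30.0
```

```bash
python3 -c "
from h import *
js()"
```

```text
t 12.1 jig mm [-39.24 -22.15  18.4 ] yaw err -0.06 F [-5.5 -5.   4.7] T [-1.1   1.06 -0.04] 0.027893959887258242
```

Request:
move_arm(
  deltas=[0,0,0,0.1,0,0,1,0,0,0,0.1,0,0,1],
)

```text
time: 12.3
tool_pos: [0.6442, -0.2163, 0.0464]
ee_rot: [-3.14, 0.001, -0.407]
wrist_force: [-8.4, -1.3, 5.5]
width: 0.028
finger_force: 30.0
```

```bash
python3 -c "
from h import *
js()"
```

```text
t 12.3 jig mm [-38.98 -22.16  18.43] yaw err -0.06 F [-7.2 -4.5  5.5] T [-1.13  1.43 -0.07] 0.028032143279046004
```

Request:
move_arm(
  deltas=[0,0,0,0.1,0,0,1,0,0,0,0.1,0,0,1],
)

```text
time: 12.5
tool_pos: [0.6443, -0.2163, 0.0465]
ee_rot: [-3.14, 0.004, -0.407]
wrist_force: [-10.6, -0.4, 7.4]
width: 0.0281
finger_force: 30.0
```

```bash
python3 -c "
from h import *
js();print(robot.get_obs()['ee_rot'])"
```

```text
t 12.5 jig mm [-38.95 -22.16  18.46] yaw err -0.06 F [-9.6 -4.6  7.4] T [-1.12  1.82 -0.08] 0.028139344146606286
[-3.1404026   0.00360383 -0.40681687]
```

End fence contact is at x -38.95. I correct the pitch, and press a little more on both fences.

Request:
move_arm(
  deltas=[0.002,0.003,0,0,-0.1,-0.03,1,0.004,0.005,0,0.05,-0.2,-0.05,1,0.004,0.006,0,0.1,-0.3,-0.05,1,0.004,0.006,0,0.1,-0.3,-0.05,1,0.004,0.006,0,0.1,-0.3,-0.05,1],
)

```text
time: 13.0
tool_pos: [0.6443, -0.2163, 0.0465]
ee_rot: [-3.141, 0.0, -0.408]
wrist_force: [-14.6, -5.4, 7.1]
width: 0.0278
finger_force: 30.0
```

```bash
python3 - <<'E'
from h import *
js();print(robot.get_obs()['ee_rot'])
for n in('scene','top'):
    s=snap(n); j=tojig(cloud(s).reshape(-1,3))*1000
    j=j[(abs(j[:,0]+45)<60)&(abs(j[:,1]+35)<47)]
    f=j[(j[:,2]>11.5)&(j[:,2]<17)&(j[:,1]<4)&(j[:,0]<4)&(j[:,0]>-90)]; print(n,len(f),np.percentile(f,[3,50,97],axis=0).round(1).tolist())
    if n=='scene': cv2.imwrite('pics/s5.png',cv2.resize(s['image'][160:240,290:390,::-1],None,fx=7,fy=7,interpolation=cv2.INTER_CUBIC))
E
```

```text
t 13.0 jig mm [-38.9  -22.11  18.45] yaw err -0.12 F [-11.3 -10.7   7.1] T [-2.1   2.34  0.06] 0.02778056254187084
[-3.14124369e+00  1.56227551e-04 -4.07898598e-01]
scene 108 [[-79.6, -40.0, 11.6], [-63.2, -9.1, 13.1], [-10.2, 2.0, 16.5]]
top 43 [[-84.8, -4.0, 11.7], [-63.6, -1.1, 13.6], [-45.3, 3.5, 15.5]]
```

View pics/s5.png

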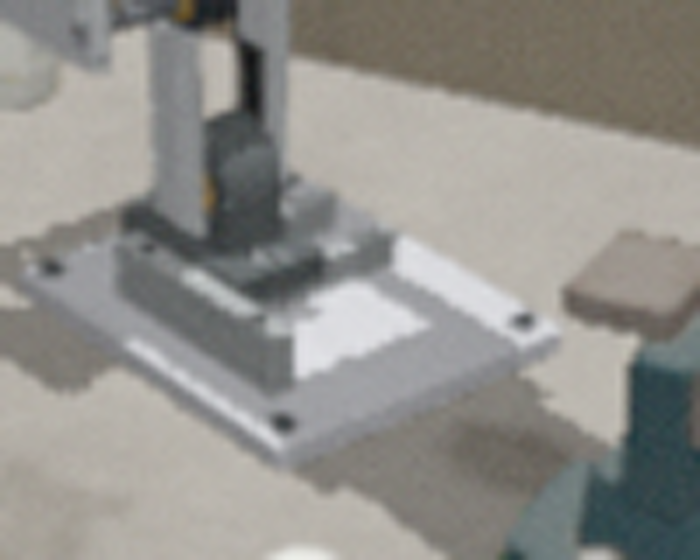

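The block sits flush on the side fence (crop (200,275)) and up to the end fence at (130,210). It is level, and the moment about the vertical is near zero. One last firm press, then a check.

Request:
move_arm(
  deltas=[0.001,0.002,0,0.1,-0.1,-0.03,1,0.003,0.004,0,0.2,-0.2,-0.05,1,0.003,0.005,0,0.2,-0.2,-0.05,1,0.003,0.005,0,0.2,-0.2,-0.05,1,0.003,0.005,0,0.2,-0.2,-0.05,1,0.003,0.005,0,0.2,-0.2,-0.05,1],
)

```text
time: 13.7
tool_pos: [0.6444, -0.2163, 0.0464]
ee_rot: [-3.142, -0.0, -0.409]
wrist_force: [-20.0, -6.8, 8.7]
width: 0.0277
finger_force: 30.0
```

```bash
python3 -c "
from h import *
js();o=robot.get_obs();print(o['ee_rot'],o['qvel'].round(4))"
```

```text
t 13.7 jig mm [-38.84 -22.09  18.43] yaw err -0.16 F [-15.7 -14.1   8.7] T [-2.84  3.06  0.02] 0.027680821598156685
[-3.14157241e+00 -2.54742484e-05 -4.08662998e-01] [ 0.0004  0.0011 -0.0004  0.001  -0.0006  0.0002]
```

Pressed about 15 N on each fence, and the block is level, still and flush. Handing in.

```bash
python3 -c "
from h import *
print(robot.close_job())"
```

```text
the job is handed in; nothing more can be done
None
```

The dark bearing block was set flat on both rails clear of the fences, pushed into the corner, and handed in at 13.7 s still gripped and pressed at about 15 N towards each fence (rail friction included); the hand-in returned no verdict.

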